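# Vent the sample chamber with the guarded lever

## Task

Vent the sample chamber: first turn the handle of the ball valve on the purge pipe to half open, 45 degrees between shut and fully open. Then flip the steel catch bar over, all the way to its other side, so that it no longer blocks the vent lever, and pull the lever by its black cross grip all the way forward, towards the side where the catch bar lay across its front, and keep holding it there against its spring: the program finishes while the gripper is still holding the lever pulled. Leave the valve half open and do not shift the other things on the table.

Things in the scene. Friction and masses are not known exactly. Their poses are not given: they have to be found in the camera images.
- valve (a joint): opening angle of the ball valve, rad: 0 = shut, handle square to the pipe; 1.571 = fully open, handle along the pipe; half open is 0.785. Grows counter-clockwise seen from above. About 0.08 N m of friction; the handle stays where it is left
- valve_axis (a point): point on the valve's upright turning axis at mid-height of the handle, 84 mm above the table; fixed to the valve unit. Its y axis runs along the pipe; with the valve shut the handle points along its -x, fully open along its -y
- valve_grip (a point): point in the middle of the dark steel valve handle, 75 mm from the axis, 84 mm above the table; it turns with the handle, its -x axis points from the turning axis to the free end. The handle is a flat bar 16 mm wide, 12 mm high and 100 mm long from the axis. Beneath it is a 20 mm pipe (top 56 mm above the table, valve body up to 64 mm) on a 90 x 200 mm base plate 10 mm thick
- catch (a joint): angle of the catch, rad: 0 = lying level in front of the lever, blocking it; 3.05 = flipped right over to its stop, lying nearly level (5 degrees above it) on the other side of its pivot. Light: its own weight (60 g) drops it to whichever side it leans
- catch_pivot (a point): middle of the catch's pivot, 95 mm above the table, fixed to the lever unit and with its axes: x away from the side to which the lever is pulled, y from the lever to the catch's pivot post, z up. The pivot's axis runs along x. With the catch closed its bar points along -y; it flips up, over the top (+z) and down to +y
- catch_tip (a point): point in the middle of the catch bar 115 mm from the pivot, 15 mm short of the bar's free end; it moves with the bar. The bar is plain steel, 10 mm thick (along the pivot's x) and 12 mm high, 130 mm long from the pivot. On its lever side a stop lug 12 mm wide reaches 31 mm out from the bar's middle plane, 83 mm from the pivot, to just in front of the lever's stem
- lever (a joint): angle of the vent lever, rad: 0 = upright, at rest; 0.66 = pulled to its stop. A spring drives it back to 0: the pull at the grip is about 4 N at rest and 9 N when fully pulled. It cannot be pulled more than about 0.09 while the catch is closed
- lever_pivot (a point): point on the lever's pivot axis, 32 mm above the table, straight below the upright lever; fixed to the lever unit, axes as at catch_pivot. The pivot axis runs along y; pulling swings the top of the lever towards -x. The middle of the catch bar's pivot lies 42 mm to -x, 83 mm to +y and 63 mm up from here. Grey post of the catch pivot: top 111 mm above the table, 67 to 99 mm to +y. Base plate 150 x 190 mm, 10 mm thick
- handle_grip (a point): middle of the lever's black cross grip, a level barrel 20 mm in diameter and 44 mm long along y, 90 mm from the lever's pivot (122 mm above the table at rest); moves with the lever
- handle: the lever's moving handle: steel stem 14 mm in diameter with the black cross grip at its top; its origin lies on the pivot axis, z along the stem
- bottle: bystander: amber bottle, 48 mm in diameter, 100 mm high; origin under its middle
- lens_tube: bystander: black ring, 32 mm in diameter, 28 mm high; origin under its middle
- post: bystander: steel post 13 mm in diameter on a 32 mm foot, 55 mm high; origin under its middle
- driver: bystander: black screwdriver lying flat, 170 mm long
- tray: bystander: grey tray 100 x 140 x 30 mm; origin under its middle
- beaker: bystander: glass beaker, 68 mm in diameter, 85 mm high; origin under its middle
- carton: bystander: small cardboard box 90 x 60 x 45 mm; origin under its middle

How it is judged:
By the outcome, as a careful person would: the job done as asked, in the order asked, and still so for the second after the job is handed in, while the arm keeps its last pose, push and grip.
It also fails if it takes over 69 s, if anything falls off the work surface, if the arm or the gripper's body presses on something with over 40 N, if the wrist force passes 120 N, or if a joint passes its speed limit or range.

## Robot

A 7-joint arm with a two-finger parallel gripper is mounted at the origin on the work surface. World frame = base frame: x ahead of the robot, y to its left, z up, the work surface at z = 0. Lengths are in mm, angles in rad, forces in N, time in s.
With the tool pointing down it reaches from about 400 to 875 mm from the base axis. Payload 19.3 kg.
Tool frame: the origin (TCP) lies at the very end of the fingers, on their centre line; the grasp point (between the pads) lies 19 mm behind it (grip_point_offset is the z of the grasp point in the tool frame, in mm); z points along the fingers, x is the direction in which the jaws open and shut, and the axes are right-handed (so a half turn about z gives the same grasp; the last joint's range is limited). The gripper opens to 85 mm and grips with 20 to 120 N. Pads are 22 mm wide; open, the fingers measure 114 mm over their backs; the gripper's body (76 mm by 85 mm) begins 54 mm behind the grasp point. The pads swing forward as they close: fully open they stand 13 mm farther back than shut.
Start: joints at [-1.203, 0.521, -0.036, 1.599, 0.021, 1.021, -0.113], TCP at [264.984, 566.037, 231.291] pointing down, gripper open.
Joint ranges: [-2.91, 2.91], [-0.3, 2.13], [-1.5, 1.42], [0.17, 2.43], [-1.26, 4.41], [0.16, 1.93], [-2.52, 2.52]. Speed limits (rad/s): [1.89, 1.89, 2.39, 2.39, 3.01, 3.01, 3.01].

## Interface

Orientations are given as a 3x3 rotation matrix whose columns are the frame's x, y, z axes.
In Python, from workcell import movep, movel, goto_joints, open_gripper, clamp, wait, inverse_kinematics, read_state, camera, PlanningError, finish_job, grip_point_offset gives the robot as it stands. Calls block until the motion is done:
- movep(position, orientation): joint-space move of the TCP to a pose.
- movel(position, frame=None, max_speed=150, guard=None): straight line of the TCP; frame=None keeps the orientation; max_speed is the mean speed in mm/s. With guard (N) it stops when the force on the tool has changed by that much, and returns True; else False.
- goto_joints(angles): joint-space move.
- open_gripper() and clamp(): open the fingers fully, or close them until they stop; the grip force is fixed at half the most.
- wait(seconds).
- inverse_kinematics(position, orientation): joint angles nearest the present ones, or None.
- read_state(): the state.
- camera(name): name is "side" or "top" or "wrist"; returns a dict with "image" (480x640x3 uint8, blue, green, red), "range_z" (480x640 float32, mm along the optical axis (not along the pixel's ray), 0 where there is no reading), "fx", "fy", "cx", "cy" (pixels), "cam_to_world" (4x4, takes a point from camera to world coordinates). Camera axes: x right, y up, looking along -z (the intrinsics and any distortion apply to the point x, -y, -z); pixel columns grow to the right and rows downward; lengths in mm; the calibration is good to about 2 mm. The wrist camera is an equidistant fisheye: a pixel r from the principal point sees the ray r / f radians off the axis. A picture is of the moment at which its call begins.
A pose or a line that the arm cannot do raises PlanningError and nothing moves.
- finish_job(): hands the job in, once; it reports no verdict.
The state is a dict: "time": time; "qpos": joint angles; "qvel": joint speeds; "joint_efforts": joint torques, N m; "eef_pos": TCP position; "tool_rot": TCP orientation; "ft_force": force on the tool from outside, world axes, zero at the start; "torque": the same for the moment, N m; "finger_gap": finger opening in mm.
Only numpy, scipy, OpenCV 4.12 (cv2) and the standard library are available. Lean on these libraries where they do the work, as an engineer would, in place of code of your own. Each camera call takes 0.05 s, during which the arm holds its last target.

## Working session

There is one attempt and no reset: what is moved stays moved. The work goes in short steps, each a Python script; the robot and the scene stay as the last script left them, time stands still between calls to the robot, and variables do not carry over. Pictures are saved under pics/ and viewed, and the job is handed in when it is done.

```bash
ls; mkdir -p pics
python3 - <<'E'
from workcell import *
import cv2,numpy as np
for n in("side","top","wrist"):
    c=camera(n); cv2.imwrite(f"pics/{n}0.png",c["image"]); np.savez(f"pics/{n}0.npz",**c)
    print(n,c["fx"],c["cx"],c["cy"],np.round(c["cam_to_world"],3).tolist(),(c["range_z"]>0).mean(), [k for k in c])
s=read_state();print(s,grip_point_offset)
E
```

```text
pics
side 474.0109487114515 320.3746717542091 241.09259680626283 [[0.78, 0.446, -0.438, 140.564], [-0.625, 0.574, -0.529, -471.484], [0.015, 0.687, 0.727, 735.911], [0.0, 0.0, 0.0, 1.0]] 0.9958658854166667 ['image', 'range_z', 'fx', 'fy', 'cx', 'cy', 'cam_to_world']
top 490.40682680746113 320.19787951236157 241.92566853533097 [[0.021, 0.987, -0.16, 380.55], [-1.0, 0.019, -0.012, 13.466], [-0.009, 0.16, 0.987, 1185.741], [0.0, 0.0, 0.0, 1.0]] 0.9959212239583334 ['image', 'range_z', 'fx', 'fy', 'cx', 'cy', 'cam_to_world']
wrist 371.64829954431775 314.0721817472584 242.16533583400636 [[0.424, -0.864, -0.273, 194.983], [0.906, 0.404, 0.128, 598.639], [0.0, -0.301, 0.954, 374.339], [0.0, 0.0, 0.0, 1.0]] 0.9959212239583334 ['image', 'range_z', 'fx', 'fy', 'cx', 'cy', 'cam_to_world']
{'time': 0.15, 'qpos': array([-1.20317116,  0.52186929, -0.03634395,  1.59984339,  0.02116063,
        1.02113329, -0.11282217]), 'qvel': array([ 0.00125674, -0.0029289 , -0.00033676, -0.00130694,  0.00145059,
        0.00023434, -0.00186831]), 'joint_efforts': array([ 3.11707634e-03, -9.27397299e+01,  1.98149309e+00, -3.70062983e+01,
        1.80812180e-02,  6.34134543e-03,  3.50115397e-05]), 'eef_pos': array([264.88368248, 565.81677969, 230.87468148]), 'tool_rot': array([[ 4.24008073e-01,  9.05658340e-01, -3.53497372e-04],
       [ 9.05657990e-01, -4.24008220e-01, -7.95958954e-04],
       [-8.70752656e-04,  1.73453025e-05, -9.99999621e-01]]), 'ft_force': array([-0.40110259,  0.18726928,  0.56309475]), 'torque': array([0.01898889, 0.01721862, 0.00819874]), 'finger_gap': 85.83290020232201} -18.700000000000003
```

View pics/side0.png

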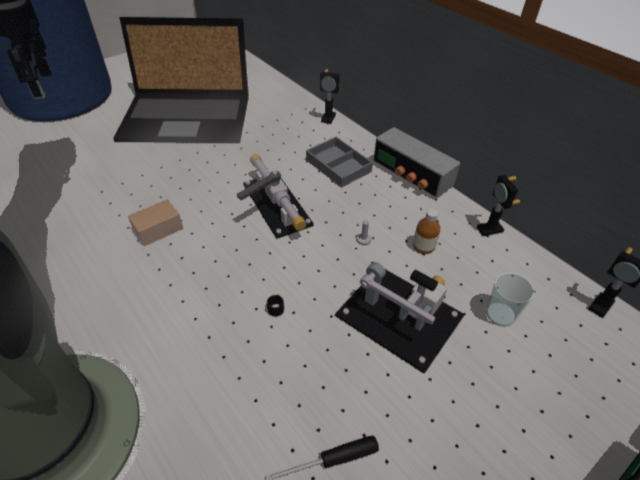

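View pics/top0.png

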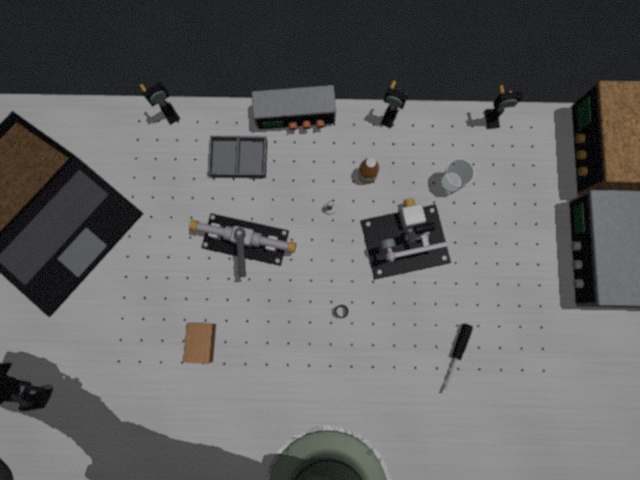

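Run:
```python
import cv2,numpy as np
for n,(a,b,c,d),k in(("top",(185,285,355,460),5),("side",(250,370,325,480),5),("top",(205,285,180,305),6),("side",(145,245,225,325),6)):
    im=np.load(f"pics/{n}0.npz")["image"][a:b,c:d]
    o=cv2.resize(im,None,fx=k,fy=k,interpolation=cv2.INTER_CUBIC); o=cv2.convertScaleAbs(o,alpha=1.6)
    cv2.imwrite(f"pics/z_{n}_{c}.png",o);print(o.shape)
```

```text
(500, 525, 3)
(600, 775, 3)
(480, 750, 3)
(600, 600, 3)
```

View pics/z_top_355.png

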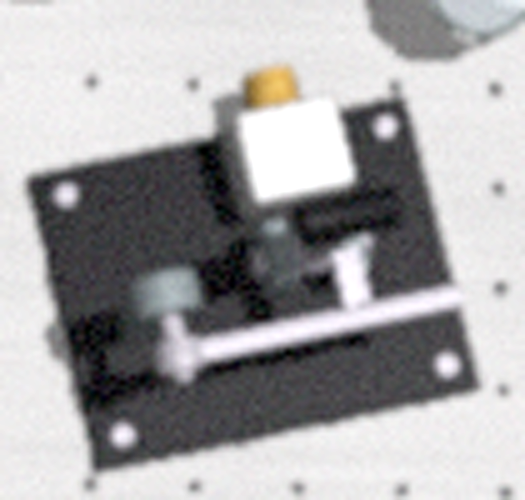

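View pics/z_side_325.png

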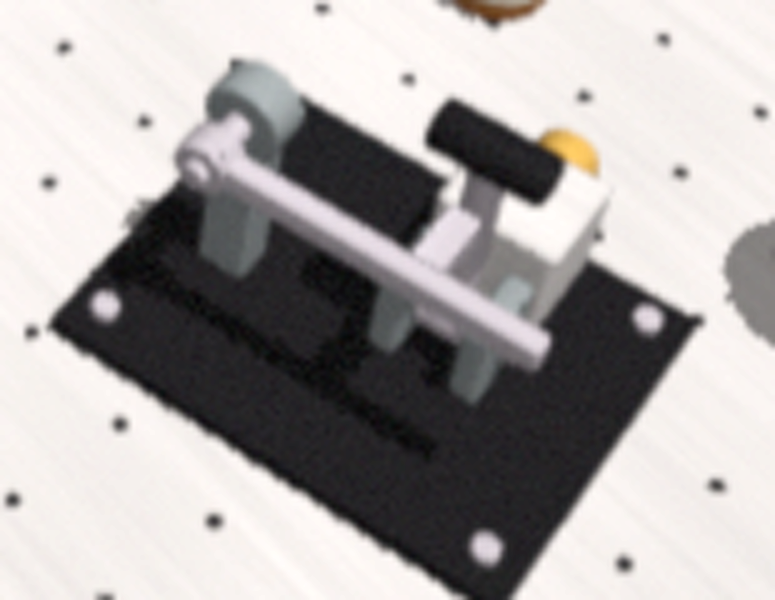

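View pics/z_top_180.png

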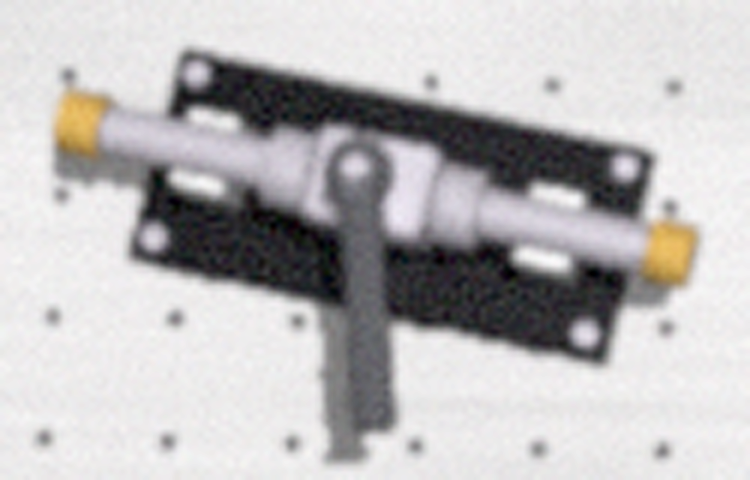

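View pics/z_side_225.png

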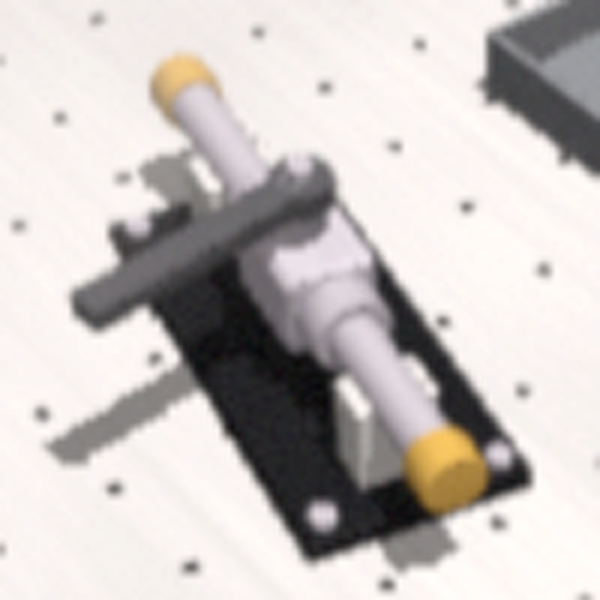

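```bash
cat > h.py <<'E'
import numpy as np,cv2
D={n:dict(np.load(f"pics/{n}0.npz")) for n in("side","top")}
def ray(n,u,v,D=D):
    c=D[n];M=c["cam_to_world"]
    d=M[:3,:3]@np.array([(u-c["cx"])/c["fx"],-(v-c["cy"])/c["fy"],-1.]);return M[:3,3],d
def plane(n,u,v,z):
    o,d=ray(n,u,v);return o+d*(z-o[2])/d[2]
def zc(p,k,off): return (p[0]+.5)/k-.5+off[0],(p[1]+.5)/k-.5+off[1]
def dep(n,u,v):
    o,d=ray(n,u,v);return o+d*D[n]["range_z"][int(round(v)),int(round(u))]
E
python3 - <<'E'
from h import *
np.set_printoptions(precision=1,suppress=True)
def show(tag,n,pts,k,off,z):
    P=np.array([plane(n,*zc(p,k,off),z) for p in pts]);print(tag,P.tolist() if 0 else P[:,:2].round(1).tolist(), 'mean',P.mean(0));return P
ang=lambda d:np.degrees(np.arctan2(d[1],d[0]))
T=(355,185);S=(325,250)
P=show('lever plate top','top',[(30,178),(404,98),(478,385),(97,468)],5,T,10)
print('y-axis ang',ang(P[0]-P[1]),ang(P[3]-P[2]),'x-axis',ang(P[0]-P[3]),ang(P[1]-P[2]),np.linalg.norm(P[0]-P[1]),np.linalg.norm(P[0]-P[3]))
P=show('plate scr top','top',[(66,194),(386,126),(448,365),(123,434)],5,T,11)
print(ang(P[0]-P[1]),ang(P[3]-P[2]),ang(P[0]-P[3]),ang(P[1]-P[2]))
P=show('plate scr side 3','side',[(105,306),(648,319),(486,547)],5,S,11)
print('y',ang(P[0]-P[2]),'x',ang(P[1]-P[2]))
P=show('grip side','side',[(440,125),(548,182)],5,S,122);print(ang(P[0]-P[1]))
P=show('grip top','top',[(303,222),(400,203)],5,T,122);print(ang(P[0]-P[1]))
P=show('catch side','side',[(203,163),(540,347)],5,S,95);print(ang(P[0]-P[1]))
P=show('catch top','top',[(178,352),(460,297)],5,T,100);print(ang(P[0]-P[1]))
print('depths')
for p in[(445,118),(500,150),(540,180)]: print('grip',dep('side',*zc(p,5,S)))
for p in[(205,155),(300,205),(400,265),(500,320)]: print('bar',dep('side',*zc(p,5,S)))
for p in[(340,220),(380,210)]: print('gripT',dep('top',*zc(p,5,T)))
T=(180,205);S=(225,145)
P=show('valve plate top','top',[(185,52),(652,152),(605,360),(132,258)],6,T,10)
print('y',ang(P[0]-P[1]),ang(P[3]-P[2]),'x',ang(P[0]-P[3]),ang(P[1]-P[2]),np.linalg.norm(P[0]-P[1]),np.linalg.norm(P[0]-P[3]))
P=show('valve scr','top',[(197,73),(626,165),(586,333),(154,237)],6,T,11)
print(ang(P[0]-P[1]),ang(P[3]-P[2]),ang(P[0]-P[3]),ang(P[1]-P[2]))
P=show('pipe ends','top',[(80,122),(670,250)],6,T,46);print(ang(P[0]-P[1]))
P=show('handle','top',[(357,167),(377,430)],6,T,90);print(ang(P[1]-P[0]))
for p in[(357,165),(365,250),(375,400)]: print('handleD',dep('top',*zc(p,6,T)))
E
```

```text
lever plate top [[627.1, -70.1], [670.8, -253.2], [529.6, -286.4], [485.8, -103.3]] mean [ 578.3 -178.2   10. ]
y-axis ang 103.39608691547197 103.433276284994 x-axis 13.228461660630579 13.236658404948804 188.26077369997887 145.16364251171714
plate scr top [[619.3, -87.6], [656.3, -244.0], [538.9, -271.9], [502.3, -115.6]] mean [ 579.2 -179.8   11. ]
103.3041064113418 103.14761519186392 13.458365337095504 13.411802676298828
plate scr side 3 [[503.5, -111.1], [657.9, -239.5], [541.0, -267.0]] mean [ 567.5 -205.9   11. ]
y 103.52963095021673 x 13.239582604049113
grip side [[584.4, -180.2], [594.8, -218.9]] mean [ 589.6 -199.5  122. ]
105.0363565719736
grip top [[586.2, -182.5], [595.5, -225.3]] mean [ 590.9 -203.9  122. ]
102.33863772704764
catch side [[527.0, -128.6], [561.8, -251.9]] mean [ 544.4 -190.3   95. ]
105.77813716446333
catch top [[530.3, -130.3], [557.6, -256.3]] mean [ 544.  -193.3  100. ]
102.23709879315491
depths
grip [ 583.2 -182.2  128.6]
grip [ 584.4 -204.8  132.8]
grip [ 587.6 -220.   129.8]
bar [ 523.2 -132.5  106.1]
bar [ 534.7 -167.1  104.7]
bar [ 545.2 -203.8  101.7]
bar [ 555.6 -238.9  100.9]
gripT [ 586.  -197.3  129.1]
gripT [ 590.2 -214.3  131.9]
valve plate top [[637.5, 298.8], [599.5, 106.1], [514.1, 122.4], [551.8, 315.4]] mean [575.7 210.7  10. ]
y 78.86508748489726 78.95949892075289 x -10.990145757051254 -10.75735960862526 196.33683273954256 87.25494065752652
valve scr [[628.6, 293.1], [593.8, 116.4], [524.8, 130.3], [560.4, 306.7]] mean [576.9 211.6  11. ]
78.8626729203661 78.58161901168486 -11.30522687781838 -11.34329126031021
pipe ends [[600.5, 330.0], [553.9, 95.0]] mean [577.2 212.5  46. ]
78.78697749400837
handle [[576.7, 211.5], [477.1, 199.3]] mean [526.9 205.4  90. ]
-172.99830437516215
handleD [576.7 210.8  94.3]
handleD [545.1 207.1  89.2]
handleD [488.5 201.   87.6]
```

```bash
cat >> h.py <<'E'
AX=np.array([576.8,211.5]); SH=168.85
def vpose(phi,s,r=78,z=84,gp=18.7):
    a=np.radians(phi);t=s*np.array([-np.sin(a),np.cos(a),0]);zz=np.array([0,0,-1.])
    R=np.column_stack([t,np.cross(zz,t),zz])
    p=np.array([AX[0]+r*np.cos(a),AX[1]+r*np.sin(a),z-gp]);return p,R
UX=np.array([np.cos(np.radians(13.3)),np.sin(np.radians(13.3)),0]);UY=np.array([-UX[1],UX[0],0]);UZ=np.array([0,0,1.])
LP=np.array([589.2,-202.3,32.])      # lever pivot
CP=LP-42*UX+83*UY+63*UZ
def cpose(bar,tilt,r=115,s=1,off=np.zeros(3)):
    "bar angle deg (0 closed), tilt: tool dir angle from straight down toward +y (deg)"
    b=np.radians(bar);g=CP+r*(-np.cos(b)*UY+np.sin(b)*UZ)+off
    t=np.radians(tilt);z=np.sin(t)*UY-np.cos(t)*UZ
    x=s*UX;R=np.column_stack([x,np.cross(z,x),z]);return g+18.7*z,R
def lpose(ang,tilt=None,s=1,r=90,back=0):
    "ang rad lever; tool z down the stem"
    if tilt is None: tilt=ang
    g=LP+r*(-np.sin(ang)*UX+np.cos(ang)*UZ)
    z=np.sin(tilt)*UX-np.cos(tilt)*UZ; x=s*(np.cos(tilt)*UX+np.sin(tilt)*UZ)
    R=np.column_stack([x,np.cross(z,x),z]);return g+(18.7-back)*z,R
E
python3 - <<'E'
from h import *
from workcell import *
np.set_printoptions(precision=2,suppress=True)
for s in(1,-1):
    for ph in(187,214): print('v',s,inverse_kinematics(*vpose(ph,s)))
    for b,t in((0,45),(45,0),(90,-45),(110,-60)):
        p,R=cpose(b,t,s=s);print('c',s,b,p,R[:,1],inverse_kinematics(p,R))
    for a in(0,.33,.7): print('l',s,inverse_kinematics(*lpose(a,s=s)))
# box height behind the lever
for p in[(300,120),(300,170),(270,195),(320,190)]: print('box',(lambda q:(q,(q-LP)@UX,(q-LP)@UY))(dep('top',*zc(p,5,(355,185)))))
E
```

```text
v 1 [-0.82  0.69  0.46  1.97 -0.52  0.6  -1.46]
v 1 [-0.72  0.68  0.41  1.97 -0.46  0.59 -0.98]
c 1 0 [ 552.65 -230.24   81.78] [ 0.16 -0.69 -0.71] [ 0.51  1.02  0.11  1.32 -0.59  1.48  1.09]
c 1 45 [ 547.94 -210.32  157.62] [ 0.23 -0.97 -0.  ] [-0.12  0.62  0.57  1.79 -0.43  0.85  0.88]
c 1 90 [ 532.27 -144.06  196.78] [ 0.16 -0.69  0.71] [-0.76  0.61  0.64  2.09  0.76  0.67 -0.61]
c 1 110 [ 523.91 -108.67  193.71] [ 0.12 -0.49  0.87] [-0.99  0.82  0.73  2.12  0.83  0.74 -0.88]
l 1 [-0.02  0.71  0.39  1.72 -0.36  0.78  0.78]
l 1 [ 0.44  0.58 -0.12  1.99 -0.37  0.32  0.92]
l 1 [ 1.29  0.9  -1.05  2.21  2.18  0.27 -1.23]
v -1 [-0.42  0.63 -0.1   1.95  0.11  0.57  1.1 ]
v -1 [-0.29  0.63 -0.19  1.94  0.2   0.59  1.55]
c -1 0 [ 552.65 -230.24   81.78] [-0.16  0.69  0.71] [ 0.11  1.29  1.01  1.34 -1.18  1.9  -1.64]
c -1 45 [ 547.94 -210.32  157.62] [-0.23  0.97  0.  ] [-0.43  0.95  1.22  1.81 -0.99  1.15 -1.77]
c -1 90 [ 532.27 -144.06  196.78] [-0.16  0.69 -0.71] [-0.15  0.51 -0.18  2.06  1.09  1.04  2.25]
c -1 110 [ 523.91 -108.67  193.71] [-0.12  0.49 -0.87] [-0.28  0.65 -0.25  2.08  1.2   1.32  1.96]
l -1 [-0.42  1.1   1.22  1.74 -1.13  1.18 -1.76]
l -1 [-0.06  0.67  0.58  2.02 -1.19  0.58 -1.5 ]
l -1 [ 1.07  0.74 -0.72  2.21  3.38  0.18  0.61]
box (array([ 649.36, -194.88,   49.53]), np.float64(60.25106261888485), np.float64(-6.623243436082417))
box (array([ 623.62, -193.34,   56.65]), np.float64(35.560031022286736), np.float64(0.7965821826449782))
box (array([ 611.38, -179.19,   56.69]), np.float64(26.900597958317597), np.float64(17.39077639759235))
box (array([ 617.15, -205.31,   42.52]), np.float64(26.50885523130746), np.float64(-9.360011822040942))
```

Run:
```python
from h import *
from workcell import *
np.set_printoptions(precision=2,suppress=True)
p,R=vpose(187,1)
movep(p+[0,0,110],R); print(read_state()['time'])
movel(p,max_speed=120,guard=15) and print('GUARD')
clamp(); s=read_state();print(s['time'],s['finger_gap'],s['ft_force'],s['eef_pos'])
c=camera("wrist");cv2.imwrite("pics/w1.png",c["image"]);c=camera("side");cv2.imwrite("pics/s1.png",c["image"][100:340,150:470].repeat(2,0).repeat(2,1))
```

```text
1.7583
3.4667 15.008198429072083 [-2.18  1.07  4.98] [499.37 202.28  65.47]
```

View pics/s1.png

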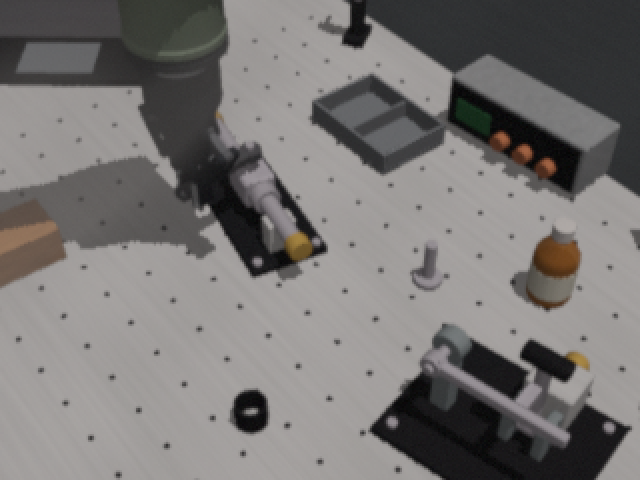

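Run:
```python
from h import *
from workcell import *
np.set_printoptions(precision=2,suppress=True)
for ph in np.linspace(187,213.85,7)[1:]:
    movel(*vpose(ph,1),max_speed=60)
s=read_state();print(s['time'],s['finger_gap'],s['ft_force'],s['eef_pos'])
open_gripper()
p,R=vpose(213.85,1);movel(p+[0,0,100],max_speed=150)
movep(CP-220*UY+[0,0,150],cpose(0,45)[1])
s=read_state();print(s['time'],s['eef_pos'],s['qpos'])
for n in("top","side"):
    c=camera(n);np.savez(f"pics/{n}2.npz",**c)
    cv2.imwrite(f"pics/{n}2.png",c["image"])
im=c
c=np.load("pics/top2.npz")["image"][205:285,180:305];cv2.imwrite("pics/z2.png",cv2.convertScaleAbs(cv2.resize(c,None,fx=6,fy=6,interpolation=cv2.INTER_CUBIC),alpha=1.6))
```

```text
5.0667 14.995442465343627 [0.12 1.96 7.47] [512.23 168.52  65.37]
8.5667 [ 580.65 -343.78  244.99] [ 0.66  1.01 -0.    0.86 -0.48  1.89  0.89]
```

View pics/z2.png

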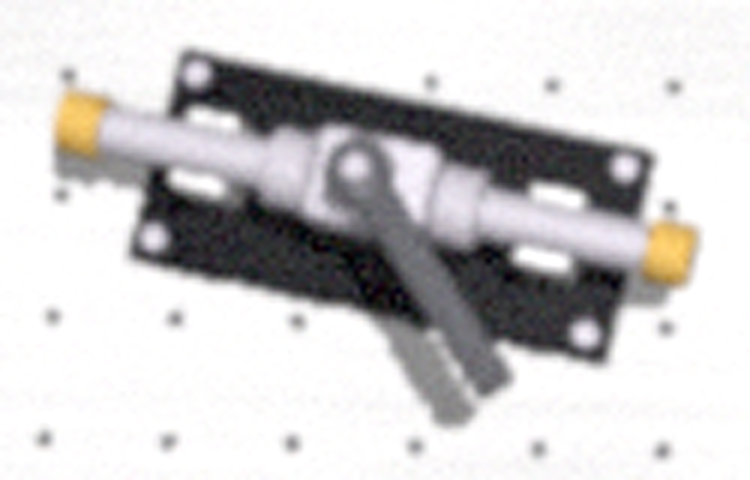

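View pics/side2.png

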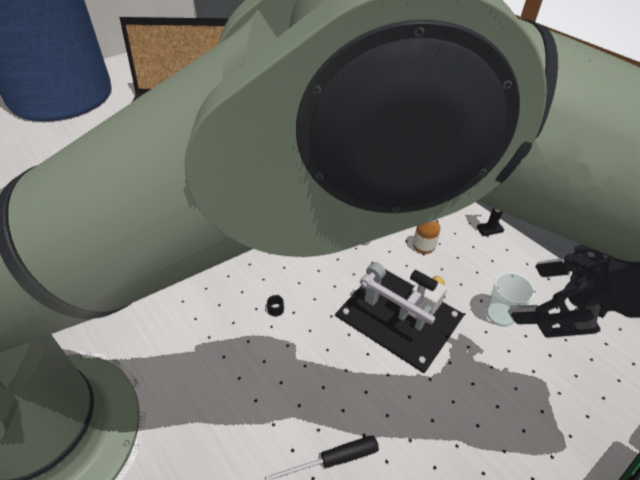

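Run:
```python
from h import *
P=[plane('top',*zc(p,6,(180,205)),90) for p in((357,167),(495,385))]
d=P[1]-P[0];a=np.degrees(np.arctan2(d[1],d[0]))%360;print(P,np.linalg.norm(d),a,a-SH)
# mask: dark grey handle fit over z=90 plane
im=np.load('pics/top2.npz')["image"].astype(int)
pts=[]
for t in np.linspace(30,92,60):
  pass
# before/after difference, handle brighter than black plate and darker than table: PCA on edge midpoints
from scipy.ndimage import map_coordinates
g=im.sum(2)/3.
M=D['top']['cam_to_world'];
def proj(q):
    c=M[:3,:3].T@(q-M[:3,3]);return D['top']['cx']+D['top']['fx']*c[0]/-c[2], D['top']['cy']-D['top']['fy']*c[1]/-c[2]
u=d/np.linalg.norm(d);n=np.array([-u[1],u[0],0])
for r in range(40,100,10):
    w=np.arange(-16,17,2);print(r,[int(map_coordinates(g,np.array([proj(P[0]+u*r+n*k)[::-1]]).T,order=1)[0]) for k in w])
print(im[int(proj(CP)[1]),int(proj(CP)[0])])
```

```text
[array([576.68125228, 211.50560658,  90.        ]), array([494.8107937 , 155.82885982,  90.        ])] 99.00844467915199 214.2180158355551 45.3680158355551
40 [17, 18, 14, 21, 41, 60, 69, 70, 72, 72, 72, 63, 59, 65, 83, 97, 110]
50 [8, 13, 17, 22, 42, 60, 68, 70, 72, 69, 67, 60, 41, 22, 23, 21, 34]
60 [57, 36, 21, 21, 41, 58, 67, 70, 72, 72, 69, 58, 41, 34, 33, 32, 34]
70 [88, 91, 102, 107, 102, 79, 66, 69, 72, 74, 69, 61, 48, 36, 30, 27, 29]
80 [88, 88, 97, 111, 96, 75, 68, 70, 72, 73, 70, 58, 46, 35, 29, 34, 36]
90 [89, 95, 104, 112, 96, 75, 69, 68, 71, 73, 76, 91, 121, 141, 123, 88, 53]
[144 137 140]
```

Run:
```python
from h import *
from workcell import *
np.set_printoptions(precision=2,suppress=True)
p,R=cpose(0,45,r=119)
movel(p-100*R[:,2],R,max_speed=120)
print(read_state()['time'],read_state()['qpos'],movel(p,R,max_speed=80,guard=12))
clamp(); s=read_state();print(s['time'],s['finger_gap'],s['ft_force'],s['eef_pos'],p)
c=camera("wrist");cv2.imwrite("pics/w3.png",c["image"]);c=camera("side");cv2.imwrite("pics/s3.png",cv2.resize(c["image"][200:400,300:560],None,fx=3,fy=3))
```

```text
9.6667 [ 0.64  1.02 -0.01  1.08 -0.47  1.68  0.96] False
11.75 8.647862485522337 [6.53 0.22 0.38] [ 554.64 -234.04   82.01] [ 553.57 -234.13   81.78]
```

View pics/s3.png

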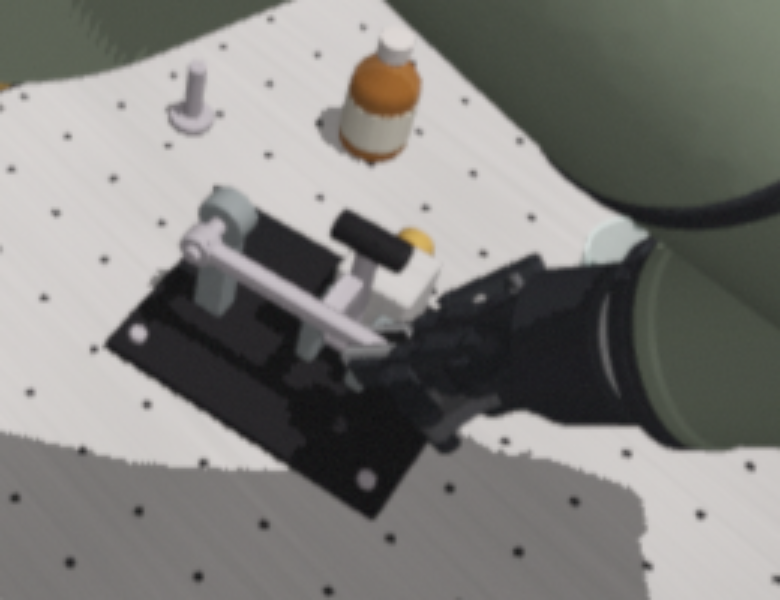

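View pics/w3.png

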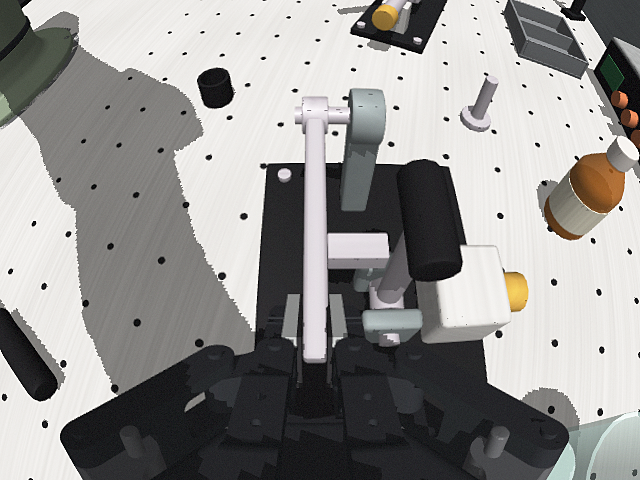

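Run:
```python
from h import *
from workcell import *
np.set_printoptions(precision=2,suppress=True)
for b in range(8,113,8):
    done=False
    for k in (1.0,.8,.6):
        try:
            movel(*cpose(b,45-k*b,r=119,off=1*UX),max_speed=70);done=True;break
        except PlanningError as e: err=e
    s=read_state();print(b,k,done,round(s['time'],2),s['qpos'],s['ft_force'],s['finger_gap'])
    if not done: print(err);break
```

```text
8 1.0 True 12.22 [ 0.54  0.92 -0.01  1.38 -0.45  1.34  0.99] [ 2.92 -1.25 -1.48] 8.878601179346989
16 1.0 True 12.57 [ 0.48  0.83  0.03  1.47 -0.41  1.23  0.95] [ 4.32 -2.3   0.17] 8.883798961148639
24 1.0 True 12.93 [ 0.41  0.74  0.07  1.56 -0.36  1.11  0.9 ] [ 5.37 -3.33 -0.56] 8.694241202736192
32 1.0 True 13.29 [ 0.32  0.66  0.11  1.64 -0.3   1.    0.82] [ 4.35 -4.54  0.84] 8.348083021332213
40 1.0 True 13.65 [ 0.2   0.6   0.17  1.72 -0.22  0.89  0.72] [ 3.89 -4.57  2.77] 8.632559981450143
48 1.0 True 14.01 [ 0.06  0.54  0.25  1.8  -0.11  0.79  0.58] [ 3.01 -5.19  4.25] 8.753625709335239
56 1.0 True 14.39 [-0.1   0.51  0.34  1.87  0.02  0.71  0.41] [ 2.52 -5.11  8.27] 8.787243292336512
64 1.0 True 14.81 [-0.3   0.5   0.47  1.94  0.16  0.64  0.22] [ 0.63 -5.55 11.06] 8.767580684252744
72 1.0 True 15.23 [-0.5   0.52  0.61  2.    0.3   0.6   0.01] [ 1.45 -4.96 15.53] 8.824824963495852
80 1.0 True 15.65 [-0.7   0.58  0.75  2.05  0.42  0.58 -0.18] [ 1.17 -2.68 20.05] 8.633391121521468
88 1.0 True 16.04 [-0.87  0.68  0.86  2.09  0.5   0.56 -0.34] [-0.99 -0.48 24.36] 8.740821949562894
96 1.0 True 16.4 [-1.    0.8   0.94  2.11  0.54  0.56 -0.47] [-0.27  2.43 28.97] 8.728062047036232
104 1.0 True 16.76 [-1.1   0.94  0.99  2.12  0.55  0.57 -0.58] [-1.31  7.06 29.22] 8.75214466441542
112 1.0 True 17.12 [-1.18  1.09  1.01  2.11  0.55  0.61 -0.67] [-1.68 11.49 30.21] 8.61136834579459
```

Run:
```python
from h import *
from workcell import *
np.set_printoptions(precision=2,suppress=True)
open_gripper(); s=read_state();print(s['time'],s['ft_force'],s['finger_gap'])
p=s['eef_pos']
c=camera("side");cv2.imwrite("pics/s4.png",cv2.resize(c["image"][100:400,200:560],None,fx=2,fy=2))
print(movel(p+[0,0,90],max_speed=70,guard=12))
s=read_state();print(s['time'],s['ft_force'],s['qpos'])
c=camera("side");cv2.imwrite("pics/s5.png",cv2.resize(c["image"][100:400,200:560],None,fx=2,fy=2))
```

```text
17.8417 [-0.1  -0.38 -0.56] 85.23778964827925
False
19.325 [-0.11 -0.23 -0.1 ] [-1.23  0.91  1.11  2.09  0.6   0.73 -0.55]
```

View pics/s4.png

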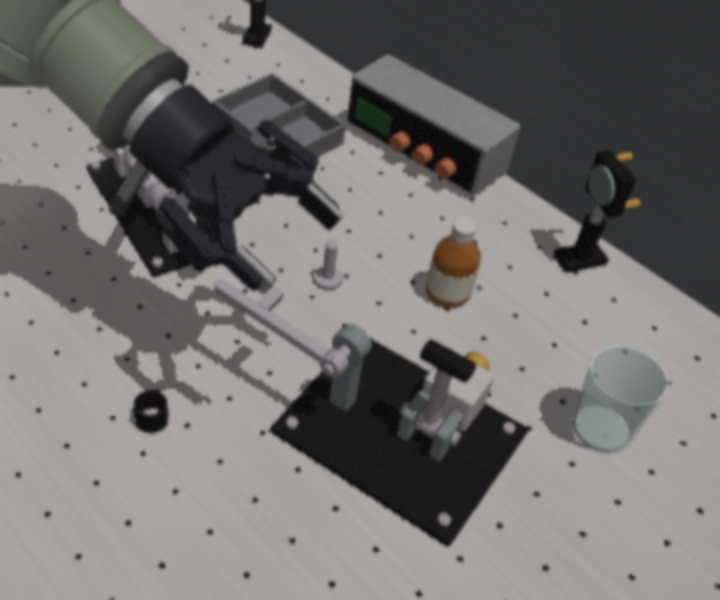

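View pics/s5.png

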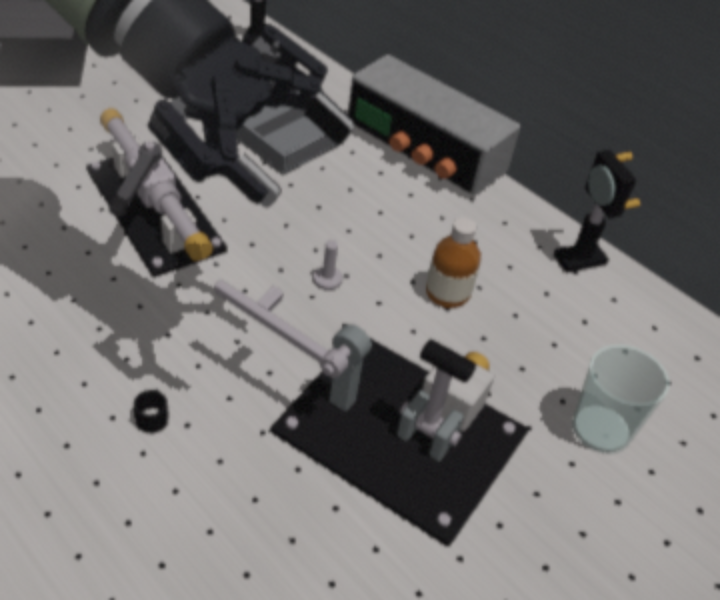

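Run:
```python
from h import *
from workcell import *
np.set_printoptions(precision=2,suppress=True)
p,R=lpose(0); movep(p+[0,0,100],R)
print(read_state()['time'],read_state()['qpos'])
for a,t in((0,0),(.2,.15),(.4,.3),(.5,.4),(.6,.45),(.68,.5),(.68,.55),(.68,.6),(.68,.68)): print(a,t,inverse_kinematics(*lpose(a,t,r=93)))
c=camera("wrist");cv2.imwrite("pics/w6.png",c["image"])
```

```text
20.95 [-0.15  0.62  0.6   1.66 -0.4   0.99  0.82]
0 0 [-0.1   0.74  0.52  1.73 -0.48  0.81  0.88]
0.2 0.15 [-0.01  0.65  0.42  1.87 -0.6   0.61  1.04]
0.4 0.3 [ 0.19  0.59  0.21  2.   -0.76  0.41  1.26]
0.5 0.4 [ 0.42  0.57 -0.04  2.07 -0.88  0.27  1.45]
0.6 0.45 [ 0.59  0.58 -0.22  2.1  -0.94  0.18  1.56]
0.68 0.5 [ 1.1   0.74 -0.89  2.12  1.26  0.25 -0.49]
0.68 0.55 [ 1.24  0.85 -1.07  2.14  1.51  0.35 -0.67]
0.68 0.6 [ 1.36  1.01 -1.27  2.16  1.65  0.52 -0.7 ]
0.68 0.68 [ 1.4   1.04 -1.26  2.19  1.84  0.46 -0.84]
```

View pics/w6.png

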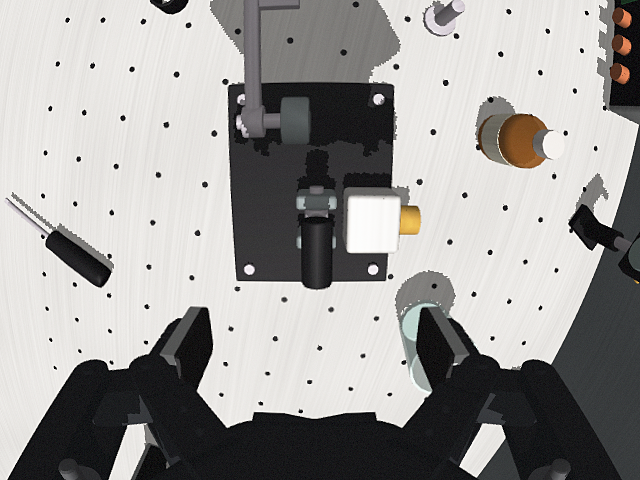

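Run:
```python
from h import *
from workcell import *
np.set_printoptions(precision=2,suppress=True)
for h in(80,120):
  for a,t in((.68,.5),(.68,.55),(.68,.6),(.68,.68)):
    p,R=lpose(a,t,r=93);print(h,t,inverse_kinematics(p+[0,0,h],R))
# chained IK using a fake seed is impossible; just go to one
p,R=lpose(.6,.6,r=93)
q=inverse_kinematics(p+[0,0,120],R);print(q)
```

```text
80 0.5 [ 0.47  0.43 -0.04  2.11 -0.98  0.35  1.56]
80 0.55 [ 0.63  0.43 -0.22  2.13 -1.04  0.29  1.66]
80 0.6 [ 0.78  0.45 -0.38  2.15 -1.15  0.23  1.8 ]
80 0.68 [ 1.43  0.81 -1.28  2.16  1.4   0.34 -0.55]
120 0.5 [ 0.31  0.36  0.16  2.09 -0.92  0.46  1.48]
120 0.55 [ 0.44  0.36  0.03  2.11 -1.01  0.42  1.59]
120 0.6 [ 0.61  0.36 -0.16  2.13 -1.08  0.36  1.68]
120 0.68 [ 0.87  0.4  -0.44  2.16 -1.25  0.28  1.9 ]
[ 0.56  0.36 -0.11  2.12 -1.08  0.38  1.67]
```

Run:
```python
from h import *
from workcell import *
np.set_printoptions(precision=2,suppress=True)
p,R=lpose(0); movel(p+[0,0,160],max_speed=150)
q0=read_state()['qpos']; q1=np.array([1.43,.81,-1.28,2.16,1.4,.34,-.55])
for f in np.linspace(.2,1,5):
    goto_joints(q0+f*(q1-q0)); s=read_state();print(round(s['time'],2),s['eef_pos'],s['tool_rot'][:,2])
    if s['eef_pos'][2]<150: break
for a,t in((0,0),(.2,.15),(.2,.2),(.4,.4),(.6,.6),(.68,.5),(.68,.6),(.68,.68)): print(a,t,inverse_kinematics(*lpose(a,t,r=93)))
```

```text
22.19 [ 514.37 -274.6   157.36] [-0.15 -0.09 -0.98]
22.77 [ 470.53 -305.77   83.88] [-0.15 -0.12 -0.98]
0 0 [ 0.41  0.68 -0.27  1.7   0.23  0.8   0.27]
0.2 0.15 [ 0.51  0.62 -0.32  1.84  0.2   0.58  0.33]
0.2 0.2 [ 0.54  0.61 -0.34  1.88  0.19  0.51  0.35]
0.4 0.4 [ 0.74  0.6  -0.47  2.03  0.16  0.23  0.47]
0.6 0.6 [ 1.35  1.   -1.27  2.15  1.63  0.52 -0.69]
0.68 0.5 [ 1.1   0.74 -0.89  2.12  1.26  0.25 -0.49]
0.68 0.6 [ 1.36  1.01 -1.27  2.16  1.65  0.52 -0.7 ]
0.68 0.68 [ 1.4   1.04 -1.26  2.19  1.84  0.46 -0.84]
```

Run:
```python
from h import *
from workcell import *
np.set_printoptions(precision=2,suppress=True)
s=read_state();movel(s['eef_pos']+[0,0,170],max_speed=200)
s=read_state();print(s['time'],s['qpos'],s['eef_pos'],s['ft_force'])
for h in(40,80,110):
  for a,t in((.68,.5),(.68,.6),(.68,.68)):
    p,R=lpose(a,t,r=93);print(h,t,inverse_kinematics(p+[0,0,h],R))
for a,t in((0,0),(.68,.6)): print(inverse_kinematics(*lpose(a,t,r=93)))
c=camera("side");cv2.imwrite("pics/s7.png",c["image"])
```

```text
23.775 [ 0.49  0.45 -0.17  1.68  0.26  1.14  0.37] [ 470.34 -305.3   253.09] [-0.2  -0.18 -0.03]
40 0.5 [ 1.1   0.65 -0.88  2.1   0.84  0.24 -0.11]
40 0.6 [ 1.27  0.76 -1.08  2.15  1.37  0.27 -0.56]
40 0.68 [ 1.4   0.92 -1.26  2.18  1.66  0.38 -0.74]
80 0.5 [ 0.89  0.48 -0.57  2.09 -0.19  0.24  0.83]
80 0.6 [ 1.29  0.66 -1.09  2.13  0.97  0.25 -0.21]
80 0.68 [ 1.43  0.81 -1.28  2.16  1.4   0.34 -0.55]
110 0.5 [ 0.88  0.42 -0.55  2.07 -0.25  0.32  0.87]
110 0.6 [ 1.03  0.45 -0.7   2.12 -0.42  0.21  1.08]
110 0.68 [ 1.45  0.73 -1.29  2.15  1.15  0.31 -0.35]
[ 0.4   0.68 -0.25  1.7   0.22  0.8   0.29]
[ 1.36  1.01 -1.27  2.16  1.65  0.52 -0.7 ]
```

View pics/s7.png

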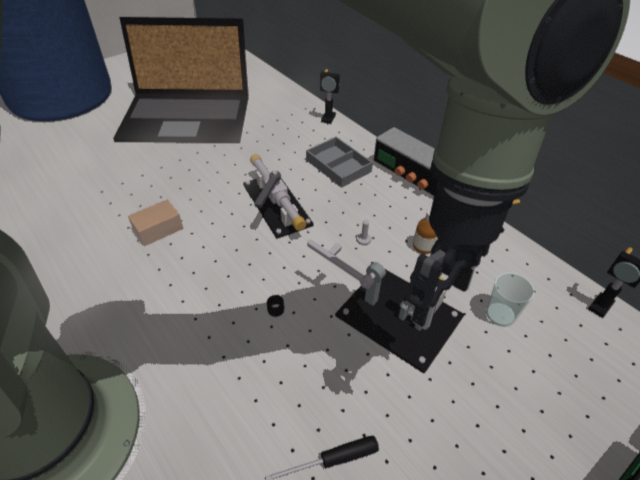

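```bash
cat >> h.py <<'E'
def epose(ang,tilt,s=1,r=90):
    p,R=lpose(ang,tilt,1,r); z=R[:,2];x=s*UY;return p,np.column_stack([x,np.cross(z,x),z])
E
python3 - <<'E'
from h import *
from workcell import *
np.set_printoptions(precision=2,suppress=True)
for s in(1,-1):
  for a,t,h in((0,0,100),(0,0,0),(.3,.15,0),(.5,.25,0),(.68,.3,0),(.7,.35,0)):
    p,R=epose(a,t,s);print(s,a,t,h,inverse_kinematics(p+[0,0,h],R))
E
```

```text
1 0 0 100 [ 0.62  0.6  -0.59  1.61  0.37  1.04  1.73]
1 0 0 0 [ 0.6   0.73 -0.56  1.69  0.48  0.87  1.65]
1 0.3 0.15 0 [ 0.7   0.66 -0.58  1.85  0.48  0.62  1.67]
1 0.5 0.25 0 [ 0.77  0.65 -0.59  1.96  0.5   0.46  1.68]
1 0.68 0.3 0 [ 0.81  0.65 -0.6   2.02  0.54  0.36  1.68]
1 0.7 0.35 0 [ 0.84  0.65 -0.61  2.05  0.57  0.29  1.66]
-1 0 0 100 [ 0.18  0.55  0.08  1.64 -0.05  0.96 -1.06]
-1 0 0 0 [ 0.19  0.67  0.07  1.71 -0.06  0.76 -1.05]
-1 0.3 0.15 0 [ 0.28  0.61  0.02  1.88 -0.17  0.54 -0.9 ]
-1 0.5 0.25 0 [ 0.38  0.58 -0.06  1.98 -0.27  0.39 -0.76]
-1 0.68 0.3 0 [ 0.47  0.58 -0.13  2.03 -0.34  0.3  -0.65]
-1 0.7 0.35 0 [ 0.54  0.58 -0.2   2.06 -0.41  0.23 -0.56]
```

Run:
```python
from h import *
from workcell import *
np.set_printoptions(precision=2,suppress=True)
p,R=epose(0,0)
movep(p+[0,0,110],R); s=read_state();print(s['time'],s['eef_pos'])
print(movel(p,max_speed=100,guard=12)); clamp()
s=read_state();print(s['time'],s['finger_gap'],s['ft_force'],s['eef_pos'],p)
c=camera("wrist");cv2.imwrite("pics/w8.png",c["image"]);c=camera("side");cv2.imwrite("pics/s8.png",cv2.resize(c["image"][200:400,300:560],None,fx=3,fy=3))
```

```text
25.1167 [ 588.89 -202.61  213.02]
False
26.825 42.807296779234754 [-4.35  3.58  8.68] [ 589.18 -201.74  103.86] [ 589.2 -202.3  103.3]
```

View pics/s8.png

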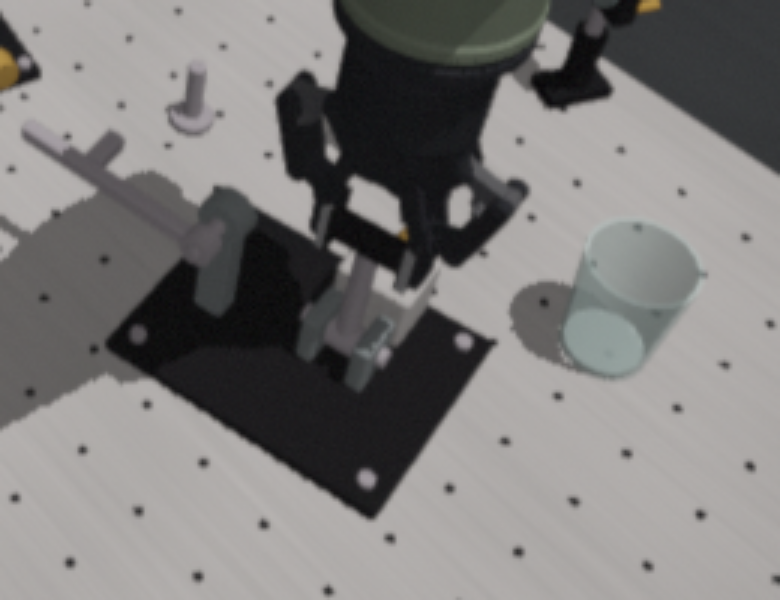

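View pics/w8.png

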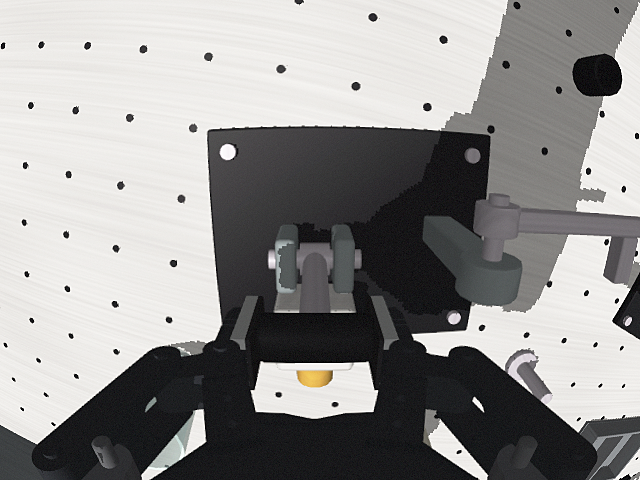

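Run:
```python
from h import *
from workcell import *
np.set_printoptions(precision=2,suppress=True)
for a in (.1,.2,.3,.4,.5,.58,.63,.66,.675):
    movel(*epose(a,.45*a),max_speed=60)
    s=read_state();g=s['eef_pos']-18.7*s['tool_rot'][:,2];d=g-LP
    print(a,round(s['time'],2),'F',s['ft_force']@UX,s['ft_force']@UY,s['ft_force'][2],'ang',np.arctan2(-d@UX,d[2]),np.hypot(d@UX,d[2]),s['finger_gap'])
    if abs(s['ft_force']@UX)>30: break
c=camera("wrist");cv2.imwrite("pics/w9.png",c["image"]);c=camera("side");cv2.imwrite("pics/s9.png",cv2.resize(c["image"][200:400,300:560],None,fx=3,fy=3))
```

```text
0.1 27.21 F 6.784383668256877 3.426523504050711 -0.8860893125296845 ang 0.08903005891669082 90.48937016935612 42.876231112729585
0.2 27.49 F 9.153814845245527 3.0229409035653014 -2.2908165505108413 ang 0.18563241499721614 90.35239778495544 43.2589233337221
0.3 27.77 F 10.276649420172612 2.651577729034616 -2.189474131493143 ang 0.2821068148388253 90.23220800722395 42.78120098123432
0.4 28.06 F 9.161500505232588 4.351586802915641 0.07686777617018614 ang 0.3818899401428589 90.14443851915293 42.848342900722905
0.5 28.34 F 8.148838055332925 4.329131384535084 3.2504709293764344 ang 0.47995595420396814 90.07380929766587 43.20646298471583
0.58 28.6 F 6.282565391973636 4.452933376900817 7.785762599182918 ang 0.5589844956133267 89.99369708826165 43.269220368867856
0.63 28.85 F 5.265989170393276 6.214626973320557 11.844985544958446 ang 0.6047771490088555 89.93305939714823 43.003026407730005
0.66 29.1 F 3.3558947018956786 6.849597996294469 17.584826128039875 ang 0.6291638315970649 89.924392674543 42.89544977155302
0.675 29.35 F 2.6566113896554406 7.622958253623186 19.837087842033064 ang 0.6408208671220387 89.90889656807606 43.00501677490675
```

View pics/s9.png

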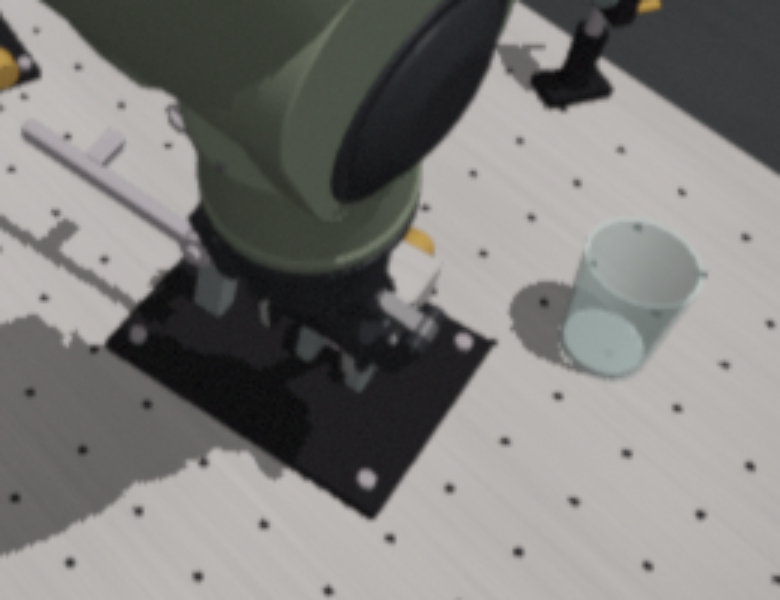

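View pics/w9.png

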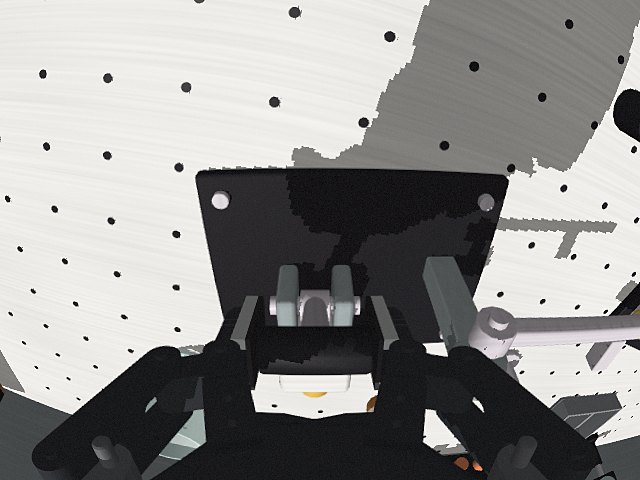

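Run:
```python
from h import *
from workcell import *
np.set_printoptions(precision=2,suppress=True)
def rep(a):
    s=read_state();g=s['eef_pos']-18.7*s['tool_rot'][:,2];d=g-LP;f=s['ft_force'];A=np.arctan2(-d@UX,d[2])
    ft=f@(np.cos(A)*UX+np.sin(A)*UZ); fr=f@(-np.sin(A)*UX+np.cos(A)*UZ)
    print(a,round(s['time'],2),'Ft %.1f Fr %.1f Fy %.1f ang %.3f r %.1f'%(ft,fr,f@UY,A,np.hypot(d@UX,d[2])),s['torque'],s['finger_gap']);return ft
wait(.3);rep('hold')
for a in (.69,.705,.72,.735):
    movel(*epose(a,.3+.45*(a-.675)),max_speed=30);wait(.2)
    if rep(a)>28: break
```

```text
hold 29.75 Ft 13.7 Fr 13.7 Fy 6.9 ang 0.640 r 89.9 [ 2.   -1.62  0.31] 42.6058510395191
0.69 30.2 Ft 13.6 Fr 11.5 Fy 7.8 ang 0.657 r 89.8 [ 1.73 -1.49  0.46] 42.925306793762864
0.705 30.65 Ft 13.2 Fr 13.2 Fy 6.6 ang 0.672 r 89.8 [ 2.09 -1.4   0.41] 42.842922253553645
0.72 31.1 Ft 12.7 Fr 12.1 Fy 6.5 ang 0.687 r 89.8 [ 1.34 -1.57  0.67] 43.06181858635381
0.735 31.55 Ft 13.1 Fr 13.1 Fy 7.4 ang 0.704 r 89.8 [ 1.96 -1.35  0.36] 42.870429008876904
```

Run:
```python
from workcell import *
import cv2,numpy as np
c=camera("wrist");np.savez("pics/wr10.npz",**c)
b=cv2.imread("pics/w9.png")
f=lambda i:cv2.convertScaleAbs(cv2.resize(i[250:450,200:430],None,fx=1.7,fy=1.7,interpolation=cv2.INTER_CUBIC),alpha=2.5,beta=20)
cv2.imwrite("pics/w10.png",np.hstack([f(b),f(c["image"])]))
cv2.imwrite("pics/w10f.png",c["image"])
```

```text
(no output)
```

View pics/w10.png

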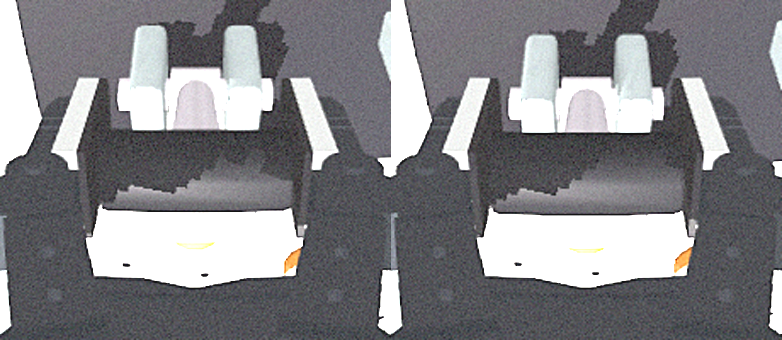

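Run:
```python
import cv2,numpy as np
for n in("w8","w9","w10f"):
    g=cv2.imread(f"pics/{n}.png").mean(2)
    for c in(286,342):
        print(n,c,g[295:395,c-2:c+3].mean(1).astype(int).tolist())
```

```text
w8 286 [106, 104, 104, 103, 104, 104, 100, 102, 105, 103, 105, 106, 108, 103, 123, 144, 188, 179, 0, 12, 16, 17, 18, 15, 18, 18, 19, 19, 17, 16, 18, 19, 21, 20, 22, 22, 22, 23, 25, 23, 26, 26, 26, 27, 29, 27, 26, 27, 26, 26, 24, 25, 24, 25, 21, 19, 20, 20, 21, 21, 18, 20, 21, 14, 20, 14, 9, 7, 215, 253, 242, 241, 242, 242, 224, 222, 239, 237, 235, 233, 234, 234, 235, 228, 228, 230, 233, 235, 231, 233, 235, 233, 230, 229, 228, 229, 231, 234, 233, 231]
w8 342 [105, 106, 104, 103, 103, 104, 100, 102, 104, 105, 104, 105, 107, 101, 122, 152, 196, 181, 0, 12, 15, 16, 19, 18, 18, 18, 16, 17, 17, 16, 20, 21, 16, 18, 23, 20, 21, 24, 19, 20, 22, 24, 20, 24, 24, 26, 23, 23, 25, 24, 23, 23, 26, 21, 24, 23, 23, 20, 18, 20, 21, 18, 22, 18, 21, 17, 8, 11, 255, 244, 239, 239, 241, 240, 209, 209, 234, 233, 235, 236, 232, 234, 237, 234, 233, 237, 240, 237, 234, 233, 236, 235, 232, 228, 228, 232, 232, 233, 233, 234]
w9 286 [82, 80, 81, 82, 81, 84, 98, 121, 142, 159, 160, 164, 168, 169, 171, 171, 170, 170, 171, 169, 169, 170, 169, 169, 169, 170, 168, 170, 170, 177, 149, 68, 7, 14, 17, 18, 18, 20, 16, 19
[... 904 characters left out ...]
, 18, 22, 20, 22, 21, 21, 19, 20, 19, 22, 22, 20, 23, 24, 21, 22, 24, 23, 25, 23, 24, 26, 23, 26, 22, 21, 21, 63, 56, 52, 52, 47, 44, 40, 38, 37, 36, 36, 36, 19, 46, 255, 246, 239, 236, 238, 237, 236, 234, 231, 235, 239, 239, 238, 236, 236, 237, 241, 232]
w10f 342 [81, 81, 81, 83, 82, 81, 81, 81, 83, 83, 82, 82, 81, 90, 118, 144, 157, 161, 165, 169, 171, 170, 172, 172, 171, 172, 171, 171, 170, 172, 171, 180, 159, 0, 9, 14, 19, 18, 19, 19, 19, 20, 19, 23, 21, 22, 23, 24, 25, 27, 28, 25, 26, 30, 30, 31, 33, 33, 36, 35, 37, 40, 40, 44, 48, 49, 46, 46, 46, 46, 46, 47, 45, 45, 42, 40, 37, 36, 37, 34, 22, 45, 255, 246, 238, 236, 238, 238, 236, 235, 233, 236, 239, 241, 237, 235, 234, 235, 239, 231]
```

View pics/w10f.png

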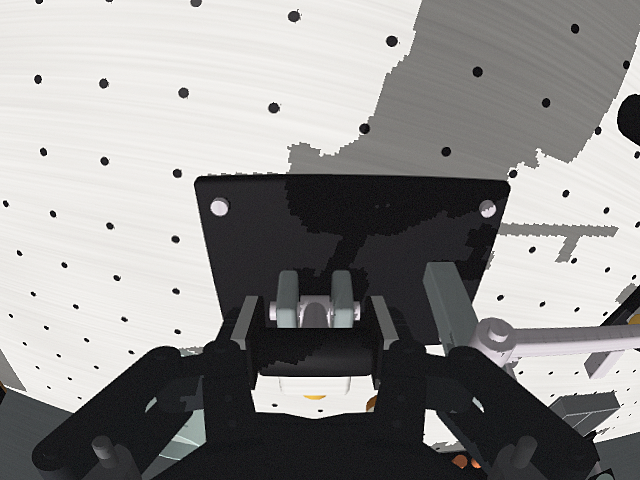

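```bash
cat >> h.py <<'E'
W=dict(np.load("pics/wrist0.npz"))
R0=np.array([[.424008,.905658,-.000353],[.905658,-.424008,-.000796],[-.000871,.0000173,-1]]);p0=np.array([264.88,565.82,230.87])
Mc=W["cam_to_world"];Rct=R0.T@Mc[:3,:3];tct=R0.T@(Mc[:3,3]-p0)
def barrel(rt,rb,col=314,rad=10):
    def d(v):
        x,y=(col-W["cx"])/W["fx"],(v-W["cy"])/W["fy"];r=np.hypot(x,y)
        return Rct@np.array([np.sin(r)*x/r,-np.sin(r)*y/r,-np.cos(r)])
    a,b=d(rt),d(rb);a=a[1:]/np.linalg.norm(a[1:]);b=b[1:]/np.linalg.norm(b[1:])
    h=np.arccos(a@b)/2;m=(a+b)/np.linalg.norm(a+b);return tct[1:]+m*rad/np.sin(h)
E
python3 - <<'E'
from h import *
from workcell import *
s=read_state();T=s['tool_rot']
b8=barrel(312.5,362.5);b9=barrel(326,374.7);b10=barrel(327.8,376.3)
print(b8,b9,b10)
p8=np.array([589.18,-201.74,103.86]);w8=p8+b8[0]*UX-b8[1]*UZ
w10=s['eef_pos']+T[:,1]*b10[0]+T[:,2]*b10[1]
for nm,w in(('8',w8),('10',w10)): print(nm,w,(w-LP)@UX,(w-LP)[2])
dx=(w10-w8)@UX;dz=(w10-w8)[2]
print(dx,dz,'ang from dx',np.arcsin(-dx/90),'chord dir',2*np.arctan2(-dz,-dx),'chord',2*np.arcsin(np.hypot(dx,dz)/180))
E
```

```text
[  2.11371219 -17.61417734] [  8.646172   -17.15221417] [  9.57901839 -17.02775222]
8 [ 591.23702005 -201.25374107  121.47417734] 2.2230764650783024 89.47417734000803
10 [ 541.93826961 -212.98755739  101.9704438 ] -48.45278727680206 69.97044380457089
-50.67586374188037 -19.503733535437135 ang from dx 0.5980901201510327 chord dir 0.7347951518436152 chord 0.6128750574151363
```

Run:
```python
from h import *
from workcell import *
np.set_printoptions(precision=2,suppress=True)
for a in (.55,.35,.15,0): movel(*epose(a,.45*a),max_speed=90)
open_gripper(); p,R=epose(0,0)
movel(p+[0,0,110],max_speed=150)
LP2=LP+1.5*UX
sh=LP2-LP
p,R=lpose(0,0,r=90+10.7); p=p+sh
movep(p+[0,0,80],R)
s=read_state();print(s['time'],s['qpos'],s['ft_force'])
for r in(98,101):
  for a,t in((0,0),(.2,.13),(.4,.26),(.5,.33),(.6,.39),(.68,.42),(.7,.4),(.7,.42),(.7,.45),(.7,.48)):
    p,R=lpose(a,t,r=r);print(r,a,t,inverse_kinematics(p+sh,R))
c=camera("side");cv2.imwrite("pics/s11.png",cv2.resize(c["image"][200:400,300:560],None,fx=3,fy=3))
```

```text
35.55 [ 0.38  0.57 -0.21  1.63  0.14  0.96  0.35] [-0.66 -0.35  0.24]
98 0 0 [ 0.36  0.67 -0.19  1.69  0.17  0.8   0.33]
98 0.2 0.13 [ 0.45  0.61 -0.23  1.83  0.13  0.6   0.39]
98 0.4 0.26 [ 0.56  0.58 -0.3   1.95  0.07  0.41  0.49]
98 0.5 0.33 [ 0.64  0.58 -0.36  2.01  0.05  0.3   0.55]
98 0.6 0.39 [ 0.72  0.59 -0.43  2.06  0.03  0.21  0.6 ]
98 0.68 0.42 [ 0.81  0.61 -0.52  2.09  0.23  0.17  0.44]
98 0.7 0.4 [ 0.75  0.6  -0.45  2.09  0.05  0.18  0.6 ]
98 0.7 0.42 [ 0.82  0.61 -0.52  2.09  0.25  0.16  0.42]
98 0.7 0.45 [ 1.08  0.73 -0.89  2.1   1.09  0.3  -0.34]
98 0.7 0.48 [ 1.    0.67 -0.74  2.12  0.94  0.16 -0.21]
101 0 0 [ 0.37  0.66 -0.19  1.69  0.17  0.81  0.33]
101 0.2 0.13 [ 0.45  0.61 -0.24  1.83  0.12  0.61  0.4 ]
101 0.4 0.26 [ 0.56  0.58 -0.31  1.96  0.07  0.41  0.49]
101 0.5 0.33 [ 0.64  0.57 -0.36  2.02  0.04  0.31  0.55]
101 0.6 0.39 [ 0.73  0.58 -0.43  2.07  0.03  0.21  0.6 ]
101 0.68 0.42 [ 0.81  0.6  -0.51  2.09  0.17  0.17  0.5 ]
101 0.7 0.4 [ 0.76  0.59 -0.45  2.09  0.04  0.18  0.61]
101 0.7 0.42 [ 0.82  0.61 -0.52  2.1   0.22  0.17  0.45]
101 0.7 0.45 [ 1.09  0.72 -0.89  2.1   1.07  0.3  -0.32]
101 0.7 0.48 [ 1.1   0.73 -0.89  2.12  1.15  0.26 -0.39]
```

View pics/s11.png

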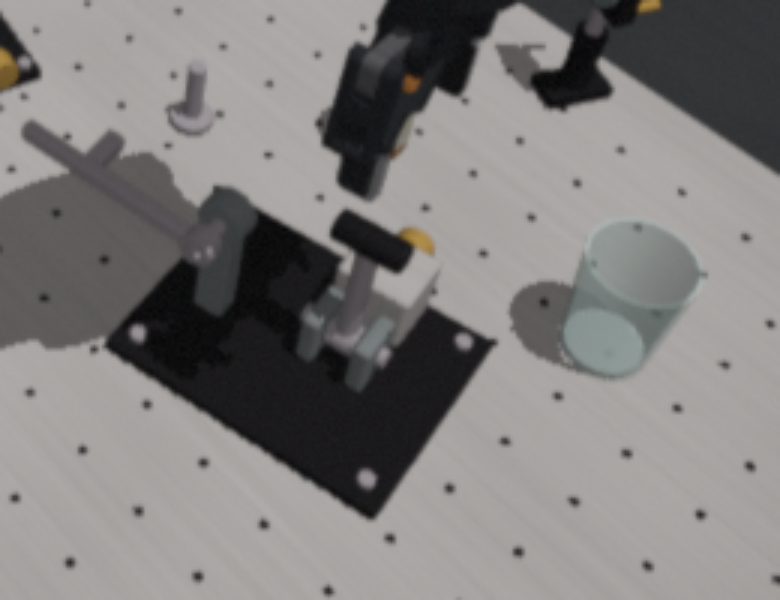

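```bash
cat >> h.py <<'E'
LP2=LP+1.5*UX
def xpose(a,t,dn=9):
    g=LP2+90*(-np.sin(a)*UX+np.cos(a)*UZ);_,R=lpose(a,t);return g+dn*R[:,2],R
E
python3 - <<'E'
from h import *
from workcell import *
np.set_printoptions(precision=2,suppress=True)
p,R=xpose(0,0)
print(movel(p,R,max_speed=80,guard=12)); clamp()
s=read_state();print(s['time'],s['finger_gap'],s['ft_force'],s['eef_pos'],p)
for a,t in((.2,.13),(.4,.26),(.6,.37),(.68,.38),(.72,.38),(.76,.38)): print(a,t,inverse_kinematics(*xpose(a,t)))
c=camera("wrist");cv2.imwrite("pics/w12.png",c["image"]);c=camera("side");cv2.imwrite("pics/s12.png",cv2.resize(c["image"][200:400,300:560],None,fx=3,fy=3))
E
```

```text
False
37.4 17.848686229169505 [-2.15  0.03  6.49] [ 590.74 -202.    113.29] [ 590.66 -201.95  113.  ]
0.2 0.13 [ 0.45  0.61 -0.24  1.83  0.13  0.61  0.39]
0.4 0.26 [ 0.57  0.58 -0.32  1.95  0.09  0.41  0.47]
0.6 0.37 [ 0.71  0.58 -0.42  2.05  0.07  0.24  0.55]
0.68 0.38 [ 0.73  0.59 -0.44  2.07  0.08  0.22  0.56]
0.72 0.38 [ 0.74  0.59 -0.44  2.07  0.08  0.21  0.56]
0.76 0.38 [ 0.74  0.6  -0.44  2.08  0.09  0.2   0.56]
```

View pics/s12.png

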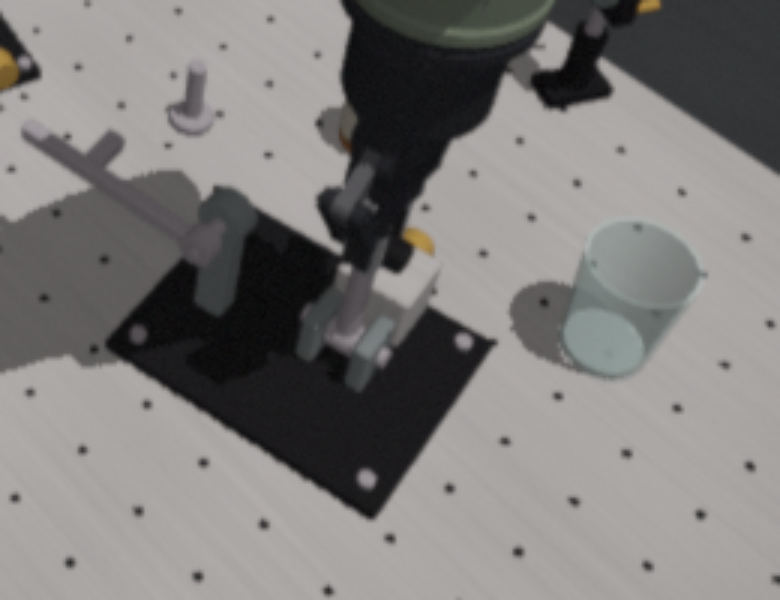

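View pics/w12.png

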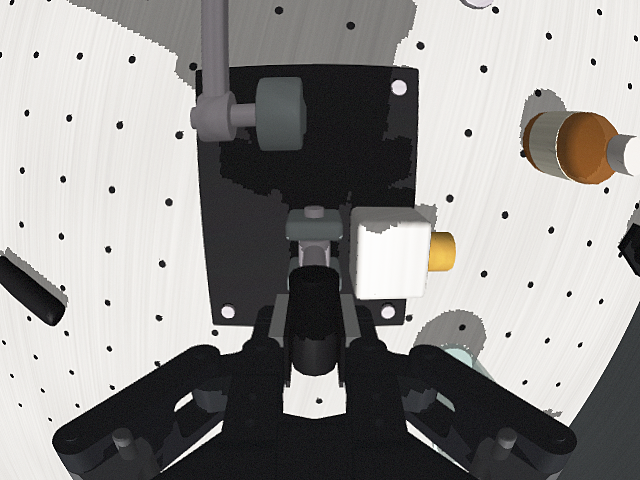

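```bash
cat > pull.py <<'E'
from h import *
from workcell import *
np.set_printoptions(precision=2,suppress=True)
def rep(a,dn=9):
    s=read_state();g=s['eef_pos']-dn*s['tool_rot'][:,2];d=g-LP2;f=s['ft_force'];A=np.arctan2(-d@UX,d[2])
    ft=f@(np.cos(A)*UX+np.sin(A)*UZ); fr=f@(-np.sin(A)*UX+np.cos(A)*UZ)
    print(a,round(s['time'],2),'Ft %.1f Fr %.1f Fy %.1f ang %.3f r %.1f gap %.1f'%(ft,fr,f@UY,A,np.hypot(d@UX,d[2]),s['finger_gap']),s['torque']);return ft
E
python3 - <<'E'
from pull import *
for a in(.1,.2,.3,.4,.5,.58,.63,.66,.68,.695):
    movel(*xpose(a,min(.62*a,.38)),max_speed=50)
    if rep(a)>28: break
c=camera("wrist");cv2.imwrite("pics/w13.png",c["image"]);c=camera("side");cv2.imwrite("pics/s13.png",cv2.resize(c["image"][200:400,300:560],None,fx=3,fy=3))
E
```

```text
0.1 37.82 Ft 8.4 Fr -3.3 Fy -1.1 ang 0.086 r 90.4 gap 17.8 [ 0.33 -2.16  0.03]
0.2 38.13 Ft 8.6 Fr 2.0 Fy 1.0 ang 0.181 r 90.7 gap 18.0 [ 0.45 -1.95  0.18]
0.3 38.45 Ft 9.5 Fr 10.1 Fy 2.9 ang 0.277 r 90.9 gap 17.9 [ 0.91 -1.55  0.17]
0.4 38.77 Ft 7.8 Fr 4.6 Fy 1.2 ang 0.384 r 90.4 gap 17.7 [ 0.56 -1.18 -0.15]
0.5 39.08 Ft 8.9 Fr 14.5 Fy 1.1 ang 0.481 r 90.6 gap 17.4 [ 0.36 -0.98  0.45]
0.58 39.37 Ft 6.6 Fr 3.7 Fy -3.0 ang 0.568 r 90.3 gap 17.8 [-0.37 -0.66 -0.69]
0.63 39.62 Ft 10.5 Fr 9.4 Fy -0.8 ang 0.608 r 90.2 gap 17.8 [ 0.17 -1.39 -0.62]
0.66 39.87 Ft 15.1 Fr 13.0 Fy -0.9 ang 0.625 r 90.1 gap 17.9 [ 0.6  -2.23 -0.52]
0.68 40.12 Ft 10.8 Fr 5.1 Fy 1.0 ang 0.653 r 89.8 gap 17.5 [ 0.32 -1.75  0.66]
0.695 40.37 Ft 13.4 Fr 8.6 Fy 1.2 ang 0.662 r 89.8 gap 17.7 [ 0.66 -2.14  0.76]
```

View pics/w13.png

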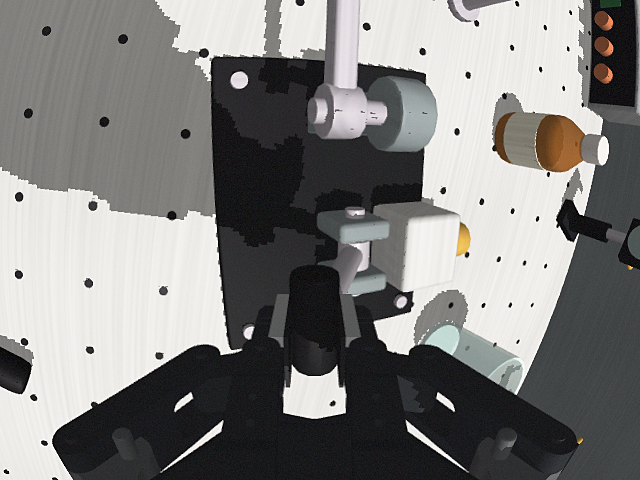

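Run:
```python
from pull import *
wait(.3);rep('hold')
for a in(.71,.725,.74):
    movel(*xpose(a,.38),max_speed=30);wait(.2)
    if rep(a)>28: break
c=camera("wrist");cv2.imwrite("pics/w14.png",c["image"]);c=camera("side");cv2.imwrite("pics/s14.png",cv2.resize(c["image"][200:400,300:560],None,fx=3,fy=3))
print(read_state()['qpos'])
```

```text
hold 40.77 Ft 13.8 Fr 8.3 Fy 1.9 ang 0.661 r 89.8 gap 17.7 [ 0.62 -2.16  0.73]
0.71 41.22 Ft 19.1 Fr 14.5 Fy 3.9 ang 0.663 r 89.7 gap 17.4 [ 1.31 -2.92  0.91]
0.725 41.67 Ft 25.7 Fr 20.8 Fy 6.1 ang 0.664 r 89.7 gap 17.8 [ 1.83 -3.73  1.06]
0.74 42.12 Ft 31.1 Fr 28.2 Fy 7.7 ang 0.665 r 89.6 gap 17.5 [ 2.49 -4.52  1.22]
[ 0.73  0.59 -0.44  2.07  0.07  0.2   0.57]
```

View pics/w14.png

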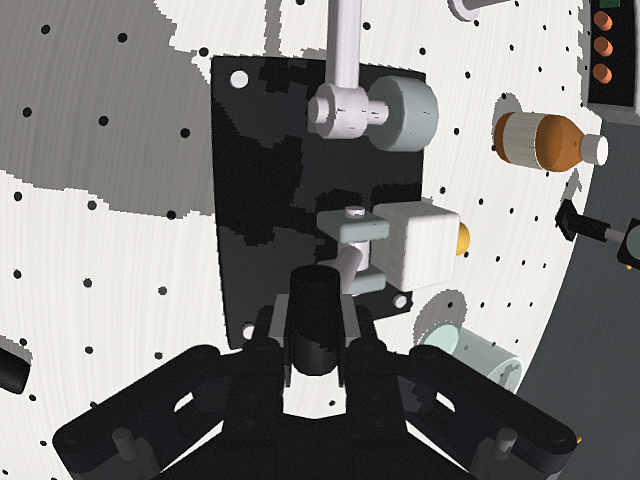

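View pics/s14.png

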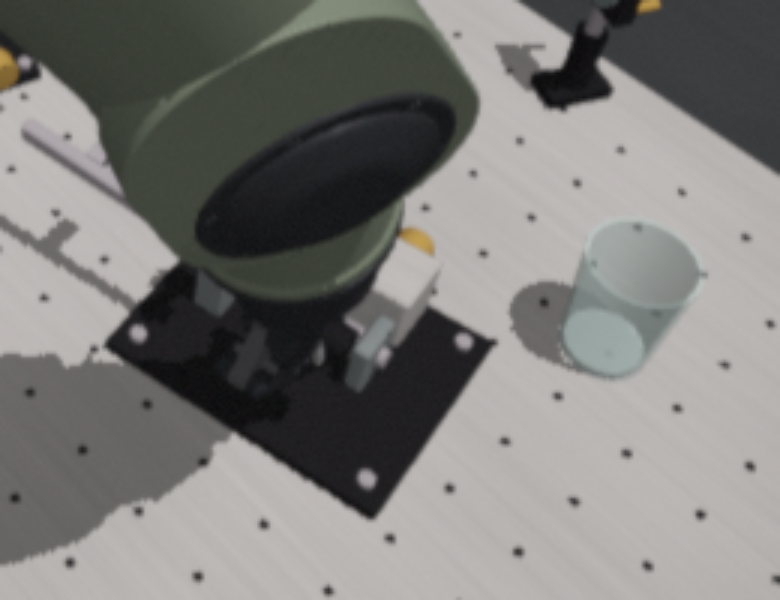

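Run:
```python
from pull import *
movel(*xpose(.715,.38),max_speed=30);wait(.3);rep('f')
c=camera("top");im=c["image"];cv2.imwrite("pics/t15.png",im)
z=lambda i:cv2.convertScaleAbs(cv2.resize(i[205:285,180:305],None,fx=3,fy=3,interpolation=cv2.INTER_CUBIC),alpha=1.6)
d=np.load("pics/top2.npz")["image"];print(np.abs(im[205:285,180:305].astype(int)-d[205:285,180:305]).mean())
cv2.imwrite("pics/t15z.png",np.hstack([z(d),z(im)]))
```

```text
f 42.77 Ft 22.0 Fr 15.1 Fy 5.0 ang 0.663 r 89.7 gap 17.9 [ 1.4  -3.11  0.91]
2.9837
```

View pics/t15.png

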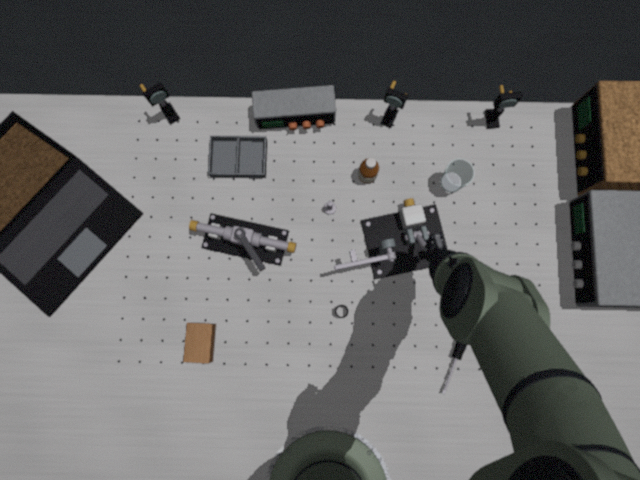

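View pics/t15z.png

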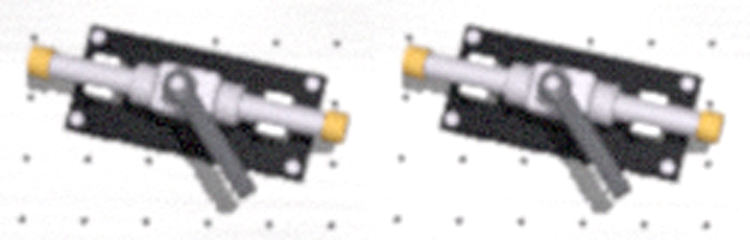

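Everything is in place: the valve has not moved since it was set, the catch is over on its other side, the lever is against its stop and the bystanders have not shifted. I'm handing the job in.

```bash
python3 -c "
from workcell import *
print(finish_job())"
```

```text
the job is handed in; nothing more can be done
None
```

The job is handed in at about 43 s of the 69 s allowed, with the gripper still holding the lever pulled to its stop.

- **Valve:** I turned the handle by gripping it. The top camera put it at about 45.4° (0.79 rad), and it looked unchanged in the last picture before handing in.
- **Catch:** I gripped the bar near its tip, swung it past vertical to about 112° and let it drop. The later pictures show it lying on the far side.
- **Lever:** My first grasp, on the ends of the cross grip, slipped by about 7 mm in the pads, and the lever only reached roughly 0.61 rad. I let it back to rest gently and gripped the barrel front and back instead. It then came to a hard stop at about 0.663 rad: pulling further raised the force but not the angle. I hold it there with about 22 N along the pull.
- **Force:** While finding the stop, the total force on the fingers briefly reached about 42 N. It came through the finger pads, not the gripper body, and was well under the 120 N wrist limit; I then eased it off.
- **Bystanders:** In the last top view the bottle, tray, beaker, carton, lens tube and post look unmoved. The screwdriver was partly hidden by the arm, but its visible part is where it was.
- **Near miss:** One free move between grasps dipped to about 84 mm above the table. I stopped there, nothing was touched, and I took another path.

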